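# Make up two contact-test kits in foam trays

### The arm

A 6-joint arm with a two-finger parallel gripper is mounted at the origin on the work surface. World frame = base frame: x ahead of the robot, y to its left, z up, the work surface at z = 0. Lengths are in m, angles in rad, forces in N, time in s.
With the tool pointing down it reaches from about 0.35 to 0.85 m from the base axis. Payload 8.1 kg.
Tool frame: the origin (TCP) lies between the finger pads; the fingertips stand 11 mm ahead of it and the grasp point (between the pads) lies 8 mm behind it (env.tip_reach is the distance from the TCP to the fingertips, in m); x points along the fingers, y is the direction in which the jaws open and shut, and the axes are right-handed (so a half turn about x gives the same grasp; the last joint's range is limited). The gripper opens to 93 mm and grips with 3 to 60 N. Pads are 15 mm wide; open, the fingers measure 128 mm over their backs; the gripper's body (75 mm by 188 mm) begins 65 mm behind the grasp point.
Start: joints at [-1.278, 0.13, 1.488, -0, 1.523, -0.085], TCP at [0.221, -0.558, 0.23] pointing down, gripper open.
Joint ranges: [-2.96, 2.96], [-0.89, 2.26], [0.02, 2.5], [-1.34, 4.48], [0, 2.73], [-2.66, 2.66]. Speed limits (rad/s): [2.39, 2.39, 2.79, 3.14, 3.14, 3.14].

### API

Orientations are given as a unit quaternion [x, y, z, w].
In Python, from cell import env gives the robot as it stands. Calls block until the motion is done:
- env.goto(position, orientation): joint-space move of the TCP to a pose.
- env.move_straight(position, attitude=None, rate=0.15, guard=None): straight line of the TCP; attitude=None keeps the orientation; rate is the mean speed in m/s. With guard (N) it stops when the force on the tool has changed by that much, and returns True; else False.
- env.movej(angles): joint-space move.
- env.move_gripper(opening, effort=None): finger opening in m; effort is the grip in N (None keeps the last); returns when the fingers have stopped.
- env.hold(seconds).
- env.solve_ik(position, orientation): joint angles nearest the present ones, or None.
- env.capture(name): name is "side" or "top" or "wrist"; returns the picture (400x640x3 uint8, red, green, blue); there is no depth.
- env.camera_model(name): a dict with "fx", "fy", "cx", "cy" (pixels), "k1" (the pictures are not rectified: a ray, as slopes to the right and down, at radius r is drawn at 1 + k1 r^2 times it, then the intrinsics apply), "T" (4x4, takes a point from camera to world coordinates); the wrist camera has in their place "T_tool_cam" (4x4, takes a point from camera to tool coordinates, whose origin is the TCP and whose axes are the tool frame's). Camera axes: x right, y up, looking along -z (the intrinsics and any distortion apply to the point x, -y, -z); pixel columns grow to the right and rows downward; lengths in m; the calibration is good to about 2 mm. A picture is of the moment at which its call begins: read the wrist's pose just before it. camera_model takes no time and is no camera call.
A pose or a line that the arm cannot do raises env.IKError and nothing moves.
- env.job_done(): hands the job in, once; it reports no verdict.
Readings, each from a call of its own:
- env.current_clock(): time.
- env.current_qpos(): joint angles.
- env.current_joint_vel(): joint speeds.
- env.current_effort(): joint torques, N m.
- env.current_tool_pos(): TCP position.
- env.current_eef_rot(): TCP orientation.
- env.current_ft_force(): force on the tool from outside, world axes, zero at the start.
- env.current_torque(): the same for the moment, N m.
- env.current_grip_width(): finger opening in m.
Only numpy, scipy, OpenCV 4.12 (cv2) and the standard library are available. Lean on these libraries where they do the work, as an engineer would, in place of code of your own. Each camera call takes 0.05 s, during which the arm holds its last target.

### The job

Make up the two test kits from the stock on the bench: the blue tray gets the grey pin probe with the red socket, the white ribbed insulator and the black rod clamp; the yellow tray gets the brass disc electrode and the red standoff insulator. Set each part upright on the floor of its own cut-out, the one that is shaped for it, without dropping it, and leave the steel weight, the bottle and the screwdriver where they are.

Things in the scene. Friction and masses are not known exactly. Their poses are not given: they have to be found in the camera images.
- blue_tray: Blue tray 270 x 110 mm, fixed; origin: centre of its underside, x along its length. Rim 20 mm high, 10 mm wide; black foam inside, top at 16 mm, with cut-outs whose floor is at 4 mm, all at y = 0: round, 56 mm wide, at x = -90 mm (for the pin probe); round, 64 mm, at x = -15 mm (ribbed insulator); rectangular, 80 mm along x by 52 mm, at x = +73 mm (rod clamp, lengthwise, knob either way).
- yellow_tray: Yellow tray, same shell as the blue one (270 x 110 mm, fixed, rim 20 mm, foam top at 16 mm, cut-out floor at 4 mm); origin: centre of its underside, x along its length. Two round cut-outs at y = 0: 64 mm wide at x = -60 mm (for the disc electrode) and 54 mm wide at x = +60 mm (for the red standoff).
- pin_probe_mid (a point): Spring-pin probe head: grey cylinder of 36 mm diameter from 8 to 46 mm height on a black collar of 24 mm diameter, with a red socket of 13 mm diameter on a red ring on top; 56 mm high over all, 90 g. Point: on its axis, half-way up. Stands upright on the bench (z = 0) among the stock.
- ribbed_post_mid (a point): White ceramic ribbed insulator post: body of 44 mm diameter from 18 to 62 mm height, narrow neck, foot flange of 46 mm; 62 mm high, 150 g. Point: on its axis, half-way up. Stands upright on the bench (z = 0) among the stock.
- rod_clamp_mid (a point): Black rod clamp: block 45 mm long, 32 mm wide, 46 mm high with a steel-rimmed bore in its top and a star knob (28 mm across) on one end; 64 mm long over all, 140 g. Point: middle of the overall length, half-way up; x along the length to the knob (block from x = -32 to +13 mm), y across the 32 mm. Stands upright on the bench (z = 0) among the stock.
- disc_electrode_mid (a point): Disc electrode: brass disc of 44 mm diameter and 10 mm thickness below a white stem of 30 mm diameter (10 to 44 mm height), with a black socket of 13 mm diameter on top; 54 mm high, 160 g. Point: on its axis, half-way up. Stands upright on the bench (z = 0) among the stock.
- red_standoff_mid (a point): Red barrel-shaped standoff insulator: 36 mm diameter from 12 to 38 mm height, 29 mm at both ends, brass insert in the top; 50 mm high, 100 g. Point: on its axis, half-way up. Stands upright on the bench (z = 0) among the stock.
- steel_weight_mid (a point): Steel test weight, 38 mm diameter, 28 mm high plus a small knob, 44 mm in all, standing among the stock; not part of either kit, to be left alone. The point is half-way up.
- cleaner_bottle_mid (a point): Small amber bottle with a white cap, 48 mm diameter, 80 mm high, standing beyond the stock; to be left alone. The point is half-way up.
- screwdriver_grip (a point): Screwdriver with a green handle, 170 mm long, lying beyond the stock; to be left alone. The point is on its handle.
Mind the look-alikes: they are no part of the job. Leave any purple look-alike of the part that bears disc_electrode_mid alone.

How it is judged:
At the end, for the whole second after the job is handed in: Each of the five parts stands upright (within 0.1 rad), released and at rest on the floor of its own cut-out in its own tray: its centre within 13 mm of the cut-out's centre along each tray axis, its foot at most 4 mm above the floor (x of pin_probe_mid in the frame of blue_tray between -0.103 and -0.077 m and y of pin_probe_mid in the frame of blue_tray between -0.013 and 0.013 m and height (world z) of pin_probe_mid below 0.036 m and angle between each of pin_probe_mid, ribbed_post_mid, rod_clamp_mid, disc_electrode_mid, red_standoff_mid's own z axis and vertical below 0.1 rad and linear speed of each of pin_probe, ribbed_post, rod_clamp, disc_electrode, red_standoff below 0.02 m/s and angular speed of each of pin_probe, ribbed_post, rod_clamp, disc_electrode, red_standoff below 0.2 rad/s and x of ribbed_post_mid in the frame of blue_tray between -0.028 and -0.002 m and y of ribbed_post_mid in the frame of blue_tray between -0.013 and 0.013 m and height (world z) of ribbed_post_mid below 0.039 m and x of rod_clamp_mid in the frame of blue_tray between 0.06 and 0.086 m and y of rod_clamp_mid in the frame of blue_tray between -0.013 and 0.013 m and height (world z) of rod_clamp_mid below 0.031 m and x of disc_electrode_mid in the frame of yellow_tray between -0.073 and -0.047 m and y of disc_electrode_mid in the frame of yellow_tray between -0.013 and 0.013 m and height (world z) of disc_electrode_mid below 0.035 m and x of red_standoff_mid in the frame of yellow_tray between 0.047 and 0.073 m and y of red_standoff_mid in the frame of yellow_tray between -0.013 and 0.013 m and height (world z) of red_standoff_mid below 0.033 m); the robot touches nothing.
It fails at once if a part is dropped (falls free, from more than about 25 mm) ((linear speed of pin_probe above 0.7 m/s and contact force between the fingers and pin_probe below 0.01 N) or (linear speed of ribbed_post above 0.7 m/s and contact force between the fingers and ribbed_post below 0.01 N) or (linear speed of rod_clamp above 0.7 m/s and contact force between the fingers and rod_clamp below 0.01 N) or (linear speed of disc_electrode above 0.7 m/s and contact force between the fingers and disc_electrode below 0.01 N) or (linear speed of red_standoff above 0.7 m/s and contact force between the fingers and red_standoff below 0.01 N)).
It fails at once if the steel weight is moved by more than 20 mm (distance of steel_weight_mid from where it was at the start of the episode above 0.02 m).
It fails at once if the bottle is moved by more than 20 mm (distance of cleaner_bottle_mid from where it was at the start of the episode above 0.02 m).
It fails at once if the screwdriver is moved by more than 20 mm (distance of screwdriver_grip from where it was at the start of the episode above 0.02 m).
It also fails if it takes over 122 s, if anything falls off the work surface, if the arm or the gripper's body presses on something with over 40 N, if the wrist force passes 120 N, or if a joint passes its speed limit or range.

## Working session

There is one attempt and no reset: what is moved stays moved. The work goes in short steps, each a Python script; the robot and the scene stay as the last script left them, time stands still between calls to the robot, and variables do not carry over. Pictures are saved under pics/ and viewed, and the job is handed in when it is done.

```bash
ls; mkdir -p pics; python3 - <<'E'
from cell import env
import cv2,numpy as np
for n in ("top","side"):
    im=env.capture(n); cv2.imwrite(f"pics/{n}0.png",im[:,:,::-1])
    m=env.camera_model(n); print(n,{k:(np.round(v,4).tolist()) for k,v in m.items()})
print(env.camera_model("wrist"),env.current_clock(),env.current_eef_rot(),env.tip_reach)
E
```

```text
pics
top {'fx': 519.1212, 'fy': 519.1212, 'cx': 321.2768, 'cy': 190.3432, 'k1': -0.0809, 'T': [[-0.0329, 0.9786, -0.2031, 0.4083], [-0.9994, -0.0334, 0.0009, -0.0123], [-0.0059, 0.203, 0.9792, 1.1502], [0.0, 0.0, 0.0, 1.0]]}
side {'fx': 439.0538, 'fy': 439.0538, 'cx': 322.1868, 'cy': 194.2272, 'k1': -0.1228, 'T': [[0.9942, 0.0358, -0.1013, 0.5372], [-0.1046, 0.5389, -0.8358, -0.7067], [0.0246, 0.8416, 0.5395, 0.5243], [0.0, 0.0, 0.0, 1.0]]}
{'fx': 354.9137143443355, 'fy': 354.9137143443355, 'cx': 313.7703234856664, 'cy': 200.80087450630649, 'k1': -0.061270544354301106, 'T_tool_cam': array([[-3.37210566e-04,  2.95904062e-01, -9.55217605e-01,
        -1.54637687e-01],
       [ 9.99999545e-01, -7.52324637e-04, -5.86072039e-04,
         1.32992565e-04],
       [-8.92054835e-04, -9.55217368e-01, -2.95903674e-01,
        -8.27585149e-02],
       [ 0.00000000e+00,  0.00000000e+00,  0.00000000e+00,
         1.00000000e+00]])} 0.1 [-0.69447125 -0.13336529  0.69458262 -0.13220573] 0.011
```

View pics/top0.png

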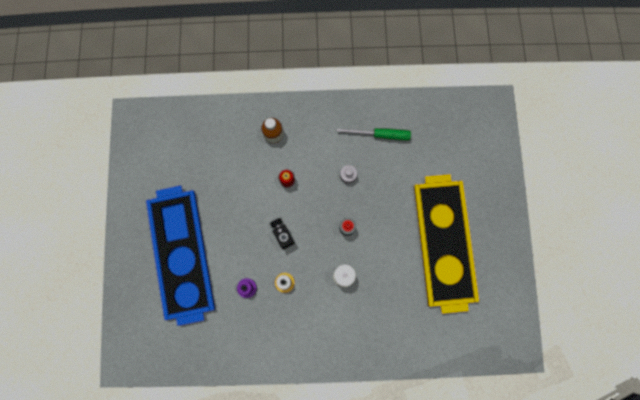

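View pics/side0.png

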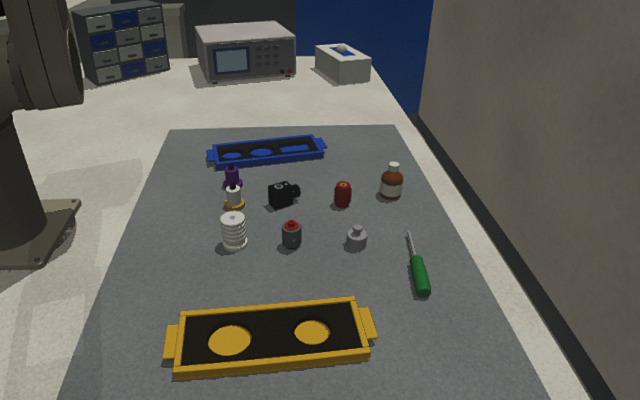

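Candidates in the top view:
- Disc electrode: brass at (285,283), with the purple look-alike at (247,288).
- Pin probe: grey with red top at (347,228). It could be confused with the steel weight at (349,174) or the red standoff at (287,178).
- Ribbed post: (345,276).
- Clamp: (282,234).

I'll check these in a close crop.

```bash
cat > h.py <<'E'
import cv2,numpy as np
def ray(m,u,v,T=None):
    K=np.array([[m['fx'],0,m['cx']],[0,m['fy'],m['cy']],[0,0,1.]])
    p=cv2.undistortPoints(np.array([[[u,v]]],float),K,np.array([m['k1'],0,0,0.]))[0,0]
    d=np.array([p[0],-p[1],-1.]); T=m['T'] if T is None else T
    return T[:3,3],T[:3,:3]@d
def at(m,u,v,z,T=None):
    o,d=ray(m,u,v,T); return o+d*(z-o[2])/d[2]
def proj(m,P,T=None):
    T=m['T'] if T is None else T
    K=np.array([[m['fx'],0,m['cx']],[0,m['fy'],m['cy']],[0,0,1.]])
    P=np.atleast_2d(P); c=(P-T[:3,3])@T[:3,:3]; c=c*[1,-1,-1]
    return cv2.projectPoints(c.reshape(-1,1,3),np.zeros(3),np.zeros(3),K,np.array([m['k1'],0,0,0.]))[0][:,0]
E
python3 - <<'E'
import cv2
a=cv2.imread('pics/top0.png')
cv2.imwrite('pics/c1.png',cv2.resize(a[155:305,225:375],None,fx=4,fy=4,interpolation=cv2.INTER_CUBIC))
b=a[170:340,130:230];c=a[170:340,400:500]
cv2.imwrite('pics/c2.png',cv2.resize(cv2.hconcat([b,c]),None,fx=3.5,fy=3.5,interpolation=cv2.INTER_CUBIC))
s=cv2.imread('pics/side0.png')
cv2.imwrite('pics/c3.png',cv2.resize(s[155:265,210:410],None,fx=4,fy=4,interpolation=cv2.INTER_CUBIC))
E
```

```text
(no output)
```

View pics/c1.png

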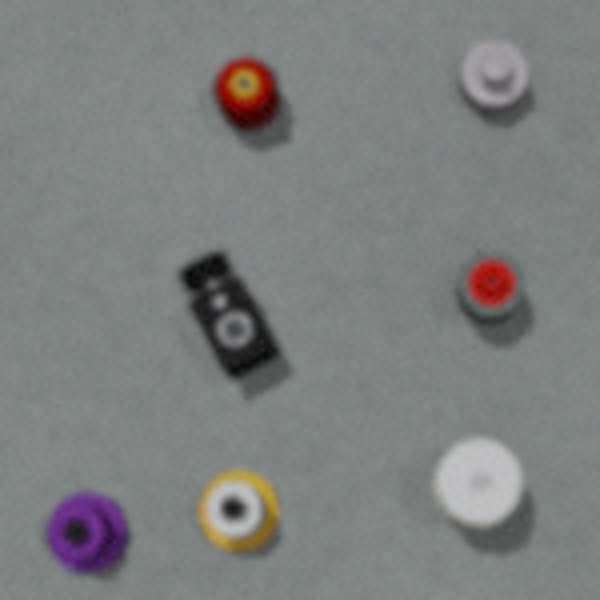

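View pics/c2.png

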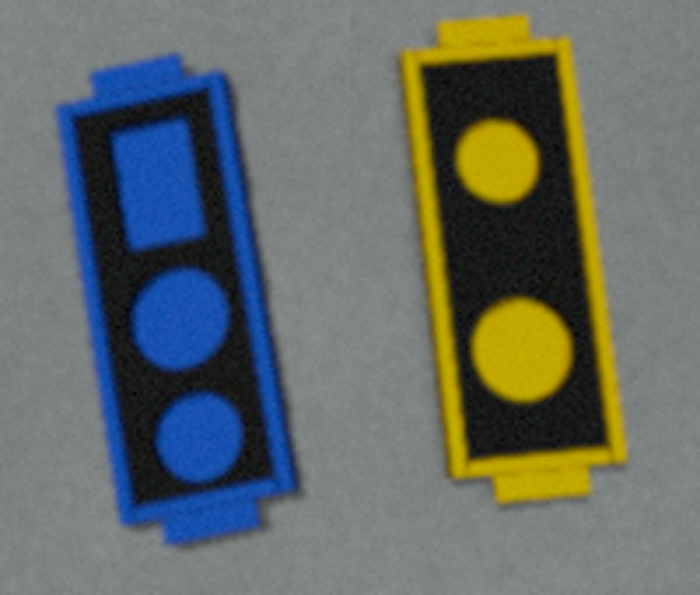

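View pics/c3.png

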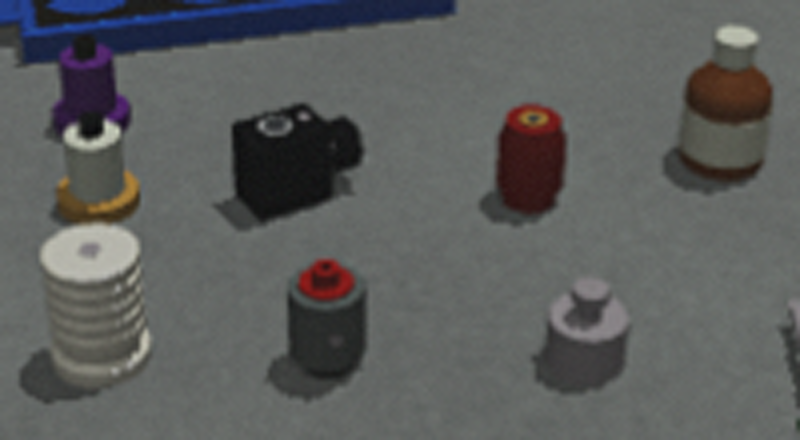

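The crop confirms the choices: 
- The brass disc with the white stem is at c1 (237,510), and the purple look-alike at (85,532).
- The red barrel is at (247,90) and the grey pin probe with the red socket at (490,285).
- The large blue rectangle and the small yellow circle are both at the far ends of their trays, so each tray's x axis points away from the robot.

Next I'll turn these pixels into positions.

```bash
cat > m.py <<'E'
from cell import env
from h import *
m=env.camera_model('top'); s=env.camera_model('side')
c1=lambda x,y:(225+(x+.5)/4-.5,155+(y+.5)/4-.5)
c3=lambda x,y:(210+(x+.5)/4-.5,155+(y+.5)/4-.5)
L={'stand':((244,83),.050,(535,118)),'steel':((497,70),.044,(591,288)),'pin':((492,282),.053,(325,268)),
'rib':((480,481),.062,(90,248)),'disc':((234,508),.054,(91,121)),'purple':((77,532),.054,(85,45)),'bore':((235,329),.046,(275,124))}
for k,(p,z,q) in L.items():
    a=at(m,*c1(*p),z); b=at(s,*c3(*q),z); print(k,a.round(4),b.round(4),'diff mm',((a-b)*1e3).round(1))
im=cv2.imread('pics/top0.png'); hsv=cv2.cvtColor(cv2.resize(im,None,fx=4,fy=4,interpolation=cv2.INTER_CUBIC),cv2.COLOR_BGR2HSV)
ctr={}
for n,lo,hi,x0,x1 in (('blue',(100,120,60),(130,255,255),130,230),('yellow',(18,120,90),(35,255,255),400,500)):
    mk=cv2.inRange(hsv,lo,hi); mk[:,:x0*4]=0; mk[:,x1*4:]=0; mk[:160*4]=0;mk[340*4:]=0
    cs,_=cv2.findContours(mk,cv2.RETR_CCOMP,cv2.CHAIN_APPROX_NONE)
    for c in cs:
        if cv2.contourArea(c)<1000: continue
        M=cv2.moments(c); u,v=M['m10']/M['m00'],M['m01']/M['m00']; r=cv2.minAreaRect(c)
        u,v=(u+.5)/4-.5,(v+.5)/4-.5
        W=[at(m,(x+.5)/4-.5,(y+.5)/4-.5,.016)[:2] for x,y in cv2.boxPoints(r)]
        print(n,round(u,1),round(v,1),at(m,u,v,.016).round(4),'floor',at(m,u,v,.004).round(4),'sides',np.linalg.norm(W[0]-W[1]).round(4),np.linalg.norm(W[1]-W[2]).round(4))
E
python3 m.py
```

```text
stand [0.6724 0.0632 0.05  ] [0.6744 0.0639 0.05  ] diff mm [-2.  -0.7 -0. ]
steel [ 0.6764 -0.0751  0.044 ] [ 0.6801 -0.0759  0.044 ] diff mm [-3.7  0.8  0. ]
pin [ 0.5584 -0.0669  0.053 ] [ 0.5595 -0.0642  0.053 ] diff mm [-1.1 -2.8 -0. ]
rib [ 0.4533 -0.0558  0.062 ] [ 0.4541 -0.0541  0.062 ] diff mm [-0.8 -1.8  0. ]
disc [0.4439 0.0727 0.054 ] [0.4458 0.0693 0.054 ] diff mm [-1.9  3.3  0. ]
purple [0.4339 0.155  0.054 ] [0.437  0.1501 0.054 ] diff mm [-3.1  4.8  0. ]
bore [0.5386 0.0709 0.046 ] [0.5396 0.0732 0.046 ] diff mm [-1.  -2.3  0. ]
blue 186.6 294.5 [0.4235 0.2854 0.016 ] floor [0.4236 0.2886 0.004 ] sides 0.0577 0.0566
blue 181.1 260.7 [0.4968 0.2986 0.016 ] floor [0.4978 0.3019 0.004 ] sides 0.0636 0.0665
blue 174.8 222.3 [0.5822 0.3143 0.016 ] floor [0.5841 0.3177 0.004 ] sides 0.0543 0.0835
blue 179.6 255.5 [0.5082 0.3021 0.016 ] floor [0.5093 0.3054 0.004 ] sides 0.1175 0.3057
blue 178.8 254.8 [0.5098 0.304  0.016 ] floor [0.5108 0.3073 0.004 ] sides 0.0908 0.25
yellow 448.6 269.6 [ 0.4582 -0.2843  0.016 ] floor [ 0.4588 -0.2872  0.004 ] sides 0.0628 0.0644
yellow 441.7 215.6 [ 0.5772 -0.2782  0.016 ] floor [ 0.579 -0.281  0.004] sides 0.0533 0.0539
yellow 445.8 243.8 [ 0.5144 -0.2824  0.016 ] floor [ 0.5156 -0.2853  0.004 ] sides 0.1178 0.3067
yellow 446.3 243.1 [ 0.5161 -0.2836  0.016 ] floor [ 0.5172 -0.2865  0.004 ] sides 0.0926 0.2519
```

Top and side views agree within 2–5 mm, and the cut-out spacings (74.5, 86.8 and 119 mm) match the drawing when z is taken as 16 mm. Next is a wrist look at the clamp's yaw.

```bash
cat > r.py <<'E'
from cell import env
from h import *
from scipy.spatial.transform import Rotation as R
def quat(psi):
    x=np.array([0,0,-1.]);y=np.array([np.cos(psi),np.sin(psi),0]);return R.from_matrix(np.c_[x,y,np.cross(x,y)]).as_quat()
def best(xy,z,psi):
    """of psi / psi+pi take the one nearest in joints"""
    q0=np.array(env.current_qpos());o=[]
    for p in (psi,psi+np.pi):
        j=env.solve_ik([xy[0],xy[1],z],quat(p))
        if j is not None:o.append((np.abs(np.array(j)-q0).max()+.3*abs(j[5]),p))
    return min(o)[1]
def Tcam():
    T=np.eye(4);T[:3,:3]=R.from_quat(env.current_eef_rot()).as_matrix();T[:3,3]=env.current_tool_pos()
    return T@env.camera_model('wrist')['T_tool_cam']
def snap(n):
    T=Tcam();im=env.capture('wrist');cv2.imwrite(f'pics/{n}.png',im[:,:,::-1]);np.save(f'pics/{n}.npy',T);return T
def st(msg): print(msg,'t',round(env.current_clock(),2),'tcp',np.round(env.current_tool_pos(),4),'w',round(env.current_grip_width(),4),'F',np.round(env.current_ft_force(),1))
E
python3 - <<'E'
from r import *
p=best((.545,.07),.2,np.radians(117))
env.goto([.545,.07,.2],quat(p)); st(p); snap('w1')
E
```

```text
5.183627878423159 t 2.61 tcp [0.5452 0.0692 0.2001] w 0.093 F [-0.3 -0.5 -0.3]
```

View pics/w1.png

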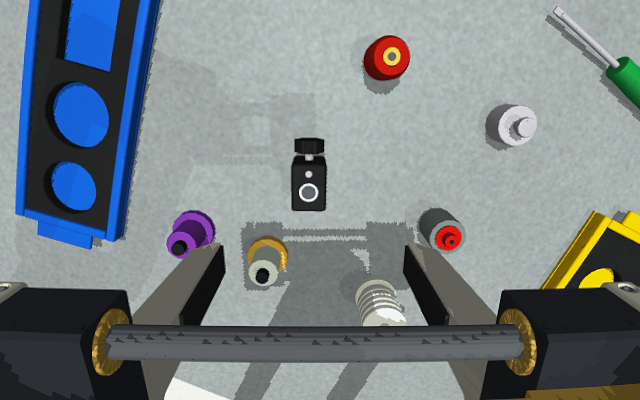

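The wrist view shows the clamp almost square with the jaws: block sides at columns 292 and 326, bore at (309,192), knob at (309,145). I'll compare these with the other cameras.

```bash
python3 - <<'E'
from r import *
m=env.camera_model('wrist');T=np.load('pics/w1.npy')
for n,u,v,z in (('bore',309,192,.046),('stand',392,56,.05),('pin',451,240,.056),('disc',262,277,.054),('steel',522,128,.044),('blk FL',292,157,.046),('blk FR',326,157,.046),('blk NL',291,210,.046),('blk NR',327,210,.046),
 ('bh-90',74,187,.016),('bh-15',81,115,.016),('rim near',112,240,.02)): print(n,at(m,u,v,z,T).round(4))
c=lambda l:np.mean([at(m,u,v,.046,T) for u,v in l],0)
print(c([(292,157),(326,157),(291,210),(327,210)]))
im=cv2.imread('pics/w1.png');cv2.imwrite('pics/w1c.png',cv2.resize(im[125:225,270:350],None,fx=6,fy=6,interpolation=cv2.INTER_CUBIC))
E
```

```text
bore [0.5393 0.0707 0.046 ]
stand [0.6727 0.0629 0.05  ]
pin [ 0.5603 -0.0655  0.056 ]
disc [0.4458 0.0736 0.054 ]
steel [ 0.6767 -0.0705  0.044 ]
blk FL [0.5611 0.0983 0.046 ]
blk FR [0.5746 0.0717 0.046 ]
blk NL [0.5165 0.0777 0.046 ]
blk NR [0.5315 0.0482 0.046 ]
bh-90 [0.4281 0.2827 0.016 ]
bh-15 [0.5011 0.2965 0.016 ]
rim near [0.3928 0.2278 0.02  ]
[0.54592015 0.07398247 0.046     ]
```

View pics/w1c.png

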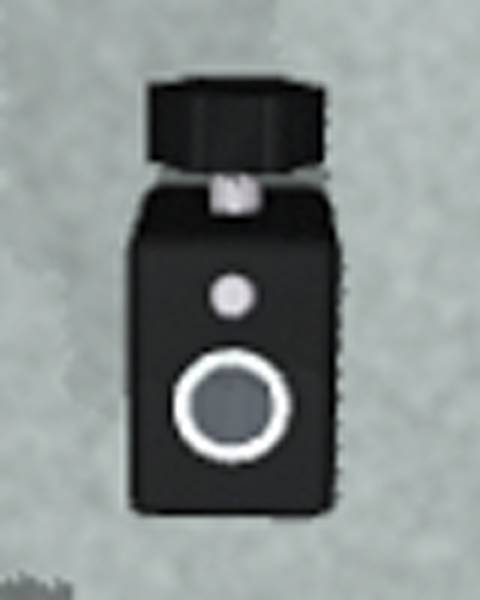

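The clamp's yaw is about 27°. Its bore sits at (.539,.071), 4 mm short of the block centre. All three views agree, so I'll pick it now.

```bash
cat >> r.py <<'E'
TR={'blue':(np.array([.5122,.3008]),np.radians(10.3)),'yellow':(np.array([.5172,-.2818]),np.radians(2.9))}
def spot(tray,x):
    o,a=TR[tray];return o+x*np.array([np.cos(a),np.sin(a)])
def pick(xy,g,psi,opening=.093,effort=25):
    z=g-.008
    p=best(xy,.13,psi); env.goto([*xy,.13],quat(p)); env.move_gripper(opening,effort)
    if env.move_straight([*xy,z],rate=.12,guard=8): st('GUARD on descent'); return None
    env.move_gripper(0,effort); st('closed')
    env.move_straight([*xy,z+.12],rate=.2); st('lifted'); return p
def place(xy,g,psi,opening):
    z=g-.008
    p=best(xy,z+.12,psi); env.goto([*xy,z+.12],quat(p)); st('hover')
    env.move_straight([*xy,z+.012],rate=.15); st('near')
    print('touch',env.move_straight([*xy,z+.003],rate=.03,guard=3)); st('down')
    env.move_gripper(opening); st('open')
    env.move_straight([*xy,z+.10],rate=.2)
E
python3 - <<'E'
from r import *
print(pick((.543,.0725),.036,np.radians(117))); snap('w2')
E
```

```text
closed t 5.23 tcp [0.5429 0.0726 0.028 ] w 0.0316 F [-0.1  1.   0.5]
lifted t 5.98 tcp [0.5422 0.0724 0.1466] w 0.0317 F [ 0.1 -0.6 -2. ]
5.183627878423159
```

View pics/w2.png

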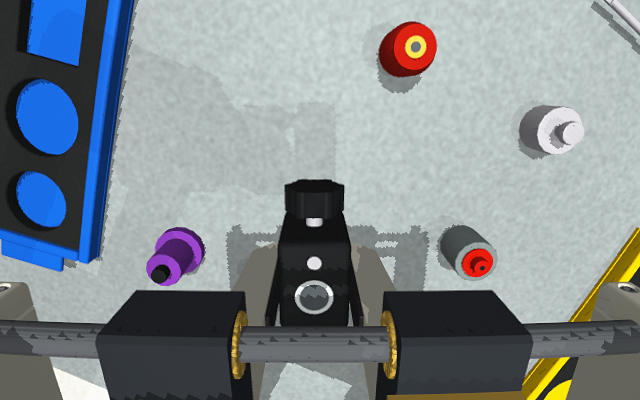

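The clamp is held square at 31.7 mm width, with the knob forward at (314,198). Before lowering it I'll check the cut-out from the hover.

```bash
python3 - <<'E'
from r import *
a=TR['blue'][1]; p=a+np.radians(270); xy=spot('blue',.073-.0095); print(xy,spot('blue',.073))
env.goto([*xy,.17],quat(p)); st('h'); snap('w3')
print(env.current_qpos())
E
```

```text
[0.5746767  0.31215394] [0.58402361 0.31385256]
h t 6.99 tcp [0.5743 0.3111 0.1687] w 0.0316 F [ 0.7 -0.9 -0.8]
[ 4.17361487e-01  3.06682450e-01  1.39722842e+00 -5.66795516e-04
  1.43941250e+00  1.80906541e+00]
```

View pics/w3.png

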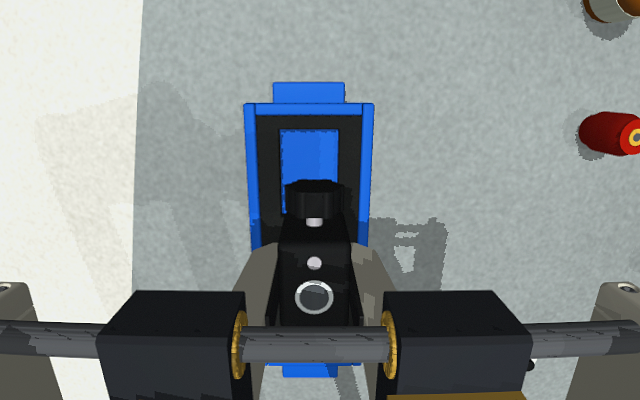

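```bash
python3 - <<'E'
from r import *
m=env.camera_model('wrist');T=np.load('pics/w3.npy');o,a=TR['blue'];r=np.array([[np.cos(a),np.sin(a)],[-np.sin(a),np.cos(a)]])
for u,v,z,e in ((281,130,.016,(113,26)),(337,130,.016,(113,-26)),(244,104,.02,(135,55)),(374,104,.02,(135,-55)),(257,114,.02,(125,45)),(361,114,.02,(125,-45))):
    print((r@(at(m,u,v,z,T)[:2]-o)*1e3).round(1),e)
E
```

```text
[113.7  26.6] (113, 26)
[113.7 -21.3] (113, -26)
[135.6  56.5] (135, 55)
[135.7 -51.4] (135, -55)
[127.4  46. ] (125, 45)
[127.5 -40.9] (125, -45)
```

The tray matches the model within about 2.5 mm, and the clearance is ±8–10 mm. I'll shift half of that difference and place the clamp.

```bash
sed -i "s/\[.5122,.3008\]/[.5120,.3023]/" r.py; sed -i 's/def place(xy,g,psi,opening):/def place(xy,g,psi,opening,exact=False):/; s/    p=best(xy,z+.12,psi); env.goto(\[\*xy,z+.12\]/    p=psi if exact else best(xy,z+.12,psi); env.goto([*xy,z+.12]/' r.py
python3 - <<'E'
from r import *
a=TR['blue'][1]; p=a+np.radians(270); xy=spot('blue',.073-.0095)
place(xy,.036,p,.046,True); snap('w4')
E
```

```text
hover t 7.29 tcp [0.5733 0.3116 0.146 ] w 0.0322 F [ 0.6 -1.6 -0.4]
near t 8.16 tcp [0.5755 0.314  0.0415] w 0.0316 F [ 0.2 -0.5 -0.5]
touch True
down t 8.51 tcp [0.5753 0.314  0.0318] w 0.0319 F [ 0.6 -0.6  4.3]
open t 9.0 tcp [0.574  0.3134 0.0303] w 0.0461 F [ 0.8 -0.   0. ]
```

View pics/w4.png

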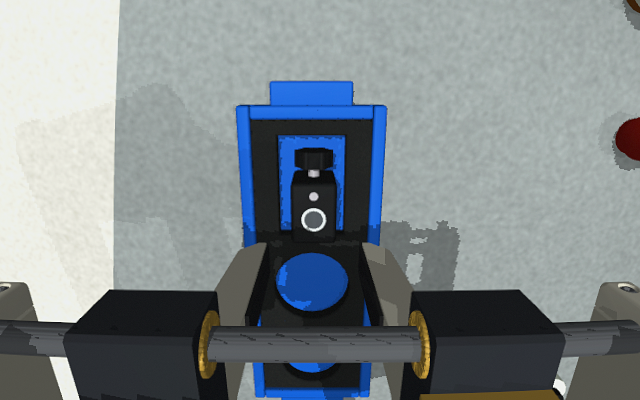

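The clamp sits in its cut-out and touched down at the expected 4 mm. In the picture it looks centred (column 314 against the cut-out at 311). The ribbed post is next.

```bash
python3 - <<'E'
from r import *
a=TR['blue'][1]+np.pi/2
print(pick((.4537,-.0555),.043,a)); snap('w5')
E
```

```text
closed t 13.81 tcp [ 0.4537 -0.0555  0.035 ] w 0.0435 F [-0.7  0.   0.3]
lifted t 14.56 tcp [ 0.453  -0.0553  0.1537] w 0.0436 F [-0.5  0.1 -1.2]
4.892157893340105
```

View pics/w5.png

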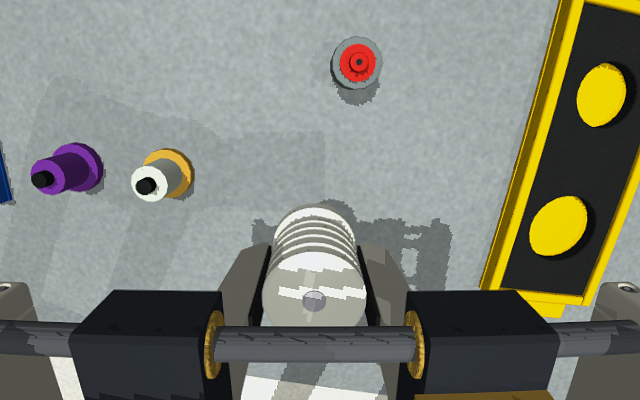

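The post is held, with its axis at column 314. I'll place it, then do the pin probe, checking after each.

```bash
python3 - <<'E'
from r import *
a=TR['blue'][1]+np.pi/2
place(spot('blue',-.015),.043,a,.056); snap('w6')
print(pick((.5595,-.0658),.037,a)); snap('w7')
h=lambda n:cv2.resize(cv2.imread(f'pics/{n}.png'),(400,250))
cv2.imwrite('pics/w67.png',cv2.hconcat([h('w6'),h('w7')]))
E
```

```text
hover t 15.95 tcp [0.4974 0.2985 0.1547] w 0.0439 F [ 0.  -0.3 -2.3]
near t 16.82 tcp [0.4981 0.2997 0.0481] w 0.0434 F [ 0.3 -0.2 -2.8]
touch True
down t 17.17 tcp [0.498  0.3    0.0388] w 0.0439 F [ 0.7 -0.7  3.6]
open t 17.63 tcp [0.4969 0.2994 0.0375] w 0.056 F [-0.1  0.  -0.2]
closed t 22.41 tcp [ 0.5595 -0.0659  0.029 ] w 0.0355 F [ 0.4 -1.1 -0.4]
lifted t 23.16 tcp [ 0.5588 -0.0656  0.1477] w 0.0353 F [-1.  -0.1 -0.7]
4.892157893340105
```

View pics/w67.png

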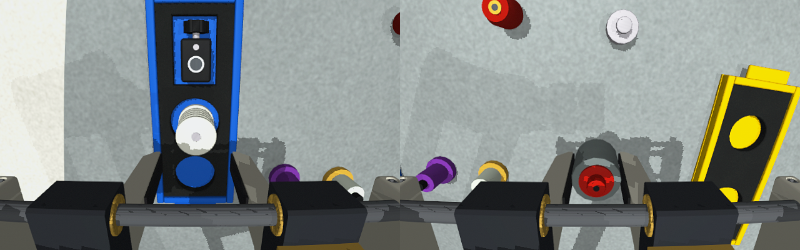

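The rib is in its hole (left picture, about (195,125)) and the pin probe is held (right). I'll place the pin, then pick the disc with jaws along x to clear the purple part.

```bash
python3 - <<'E'
from r import *
a=TR['blue'][1]+np.pi/2
place(spot('blue',-.090),.037,a,.048); snap('w8')
print(pick((.4448,.0725),.036,TR['yellow'][1],opening=.07)); snap('w9')
h=lambda n:cv2.resize(cv2.imread(f'pics/{n}.png'),(400,250))
cv2.imwrite('pics/w89.png',cv2.hconcat([h('w8'),h('w9')]))
E
```

```text
hover t 24.62 tcp [0.424  0.2855 0.1489] w 0.0357 F [-0.1  0.1 -0.5]
near t 25.48 tcp [0.4243 0.2864 0.0419] w 0.0358 F [ 0.5 -0.4  0.3]
touch True
down t 25.83 tcp [0.4242 0.2865 0.0327] w 0.0355 F [0.5 0.8 3.3]
open t 26.3 tcp [0.4232 0.286  0.0317] w 0.0485 F [-0.6 -0.2 -0.4]
closed t 30.94 tcp [0.4448 0.0725 0.028 ] w 0.0295 F [-0.6 -0.4  1.8]
lifted t 31.69 tcp [0.444  0.0725 0.1467] w 0.0297 F [ 0.4  0.  -1.5]
0.05061454830783556
```

View pics/w89.png

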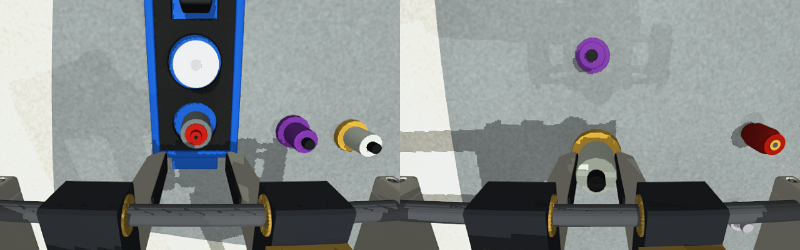

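The pin is seated and the disc electrode held. I'll check the yellow tray against wrist picture w5 (holes at about (602,95) and (559,226)) and take a hover view.

```bash
python3 - <<'E'
from r import *
m=env.camera_model('wrist');T=np.load('pics/w5.npy')
for u,v in ((602,95),(559,226)):print(at(m,u,v,.016,T).round(4))
print(spot('yellow',.06),spot('yellow',-.06))
xy=spot('yellow',-.06); a=TR['yellow'][1]
p=best(xy,.15,a); env.goto([*xy,.15],quat(p)); st(p); snap('w10')
E
```

```text
[ 0.5782 -0.2751  0.016 ]
[ 0.4617 -0.2811  0.016 ]
[ 0.57712316 -0.27876442] [ 0.45727684 -0.28483558]
0.05061454830783556 t 33.08 tcp [ 0.4575 -0.2837  0.1496] w 0.0298 F [-0.2 -0.2 -2.2]
```

View pics/w10.png

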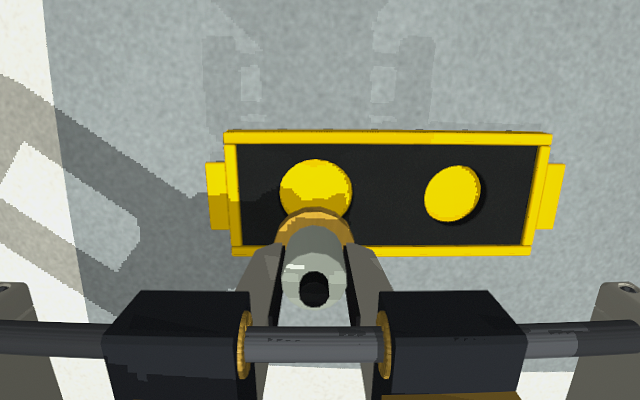

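```bash
python3 - <<'E'
from r import *
m=env.camera_model('wrist');T=np.load('pics/w10.npy');o,a=TR['yellow'];r=np.array([[np.cos(a),np.sin(a)],[-np.sin(a),np.cos(a)]])
for n,u,v,z in (('rimL',224,131,.02),('rimR',551,133,.02),('nearR',532,254,.02),('nearL',231,254,.02),('holefar',316,159,.016),('holeL',280,193,.016),('holeR',352,193,.016),('hole60',453,193,.016)):
    print(n,(r@(at(m,u,v,z,T)[:2]-o)*1e3).round(1))
E
```

```text
rimL [-131.1   53.7]
rimR [133.9  53.9]
nearR [137.7 -54.3]
nearL [-132.7  -53.6]
holefar [-57.9  30.4]
holeL [-88.2   1.3]
holeR [-27.3   1.4]
hole60 [59.1  1.6]
```

The yellow tray agrees within about 2 mm, so I'll place the disc and then do the standoff.

```bash
sed -i "s/\[.5172,-.2818\]/[.5180,-.2813]/" r.py
python3 - <<'E'
from r import *
a=TR['yellow'][1]
place(spot('yellow',-.06),.036,a,.042); snap('w11')
print(pick((.6728,.0632),.034,a,opening=.07)); snap('w12')
h=lambda n:cv2.resize(cv2.imread(f'pics/{n}.png'),(400,250))
cv2.imwrite('pics/w112.png',cv2.hconcat([h('w11'),h('w12')]))
E
```

```text
hover t 33.38 tcp [ 0.4584 -0.2835  0.1479] w 0.0298 F [-0.5 -0.3 -1.1]
near t 34.25 tcp [ 0.4587 -0.2848  0.041 ] w 0.0297 F [-0.4 -0.2 -1.7]
touch True
down t 34.6 tcp [ 0.4589 -0.2848  0.0317] w 0.0295 F [0.7 0.1 4.1]
open t 35.07 tcp [ 0.4578 -0.2841  0.0305] w 0.042 F [ 0.  -0.1  0.3]
closed t 39.58 tcp [0.6728 0.0632 0.0261] w 0.0359 F [0.2 0.7 1.5]
lifted t 40.33 tcp [0.672  0.0632 0.1445] w 0.0358 F [ 1.   0.9 -1.1]
0.05061454830783556
```

View pics/w112.png

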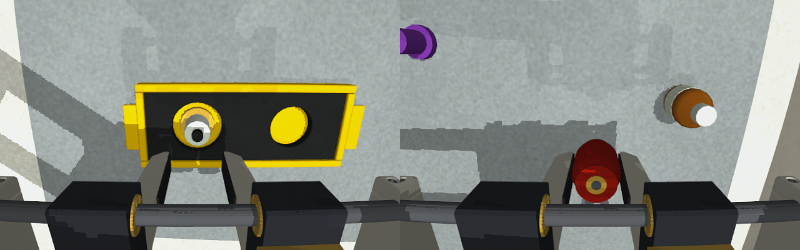

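The disc is seated and the standoff held. I'll place it, retreat and take final views.

```bash

python3 - <<'E'
from r import *
a=TR['yellow'][1]
place(spot('yellow',.06),.034,a,.048); snap('w13')
env.movej([-1.278,0.13,1.488,0,1.523,-0.085]); st('home')
for n in ('top','side'): cv2.imwrite(f'pics/{n}F.png',env.capture(n)[:,:,::-1])
t=cv2.imread('pics/topF.png');s=cv2.imread('pics/sideF.png')
r=lambda x:cv2.resize(x,(400,600),interpolation=cv2.INTER_CUBIC)
cv2.imwrite('pics/f1.png',cv2.hconcat([r(t[180:330,140:240]),r(t[170:320,395:495])]))
E
```

```text
hover t 41.72 tcp [ 0.5784 -0.2771  0.1458] w 0.0353 F [-0.1  0.2 -1.1]
near t 42.58 tcp [ 0.5788 -0.2785  0.0392] w 0.0356 F [ 0.2 -0.3 -0.1]
touch True
down t 42.93 tcp [ 0.5788 -0.2787  0.0298] w 0.0355 F [ 0.5 -0.4  2.8]
open t 43.4 tcp [ 0.5776 -0.278   0.0285] w 0.0481 F [ 0.8 -0.2 -0.2]
home t 45.78 tcp [ 0.2225 -0.5571  0.2295] w 0.0477 F [-1.  -0.3 -0.3]
```

View pics/f1.png

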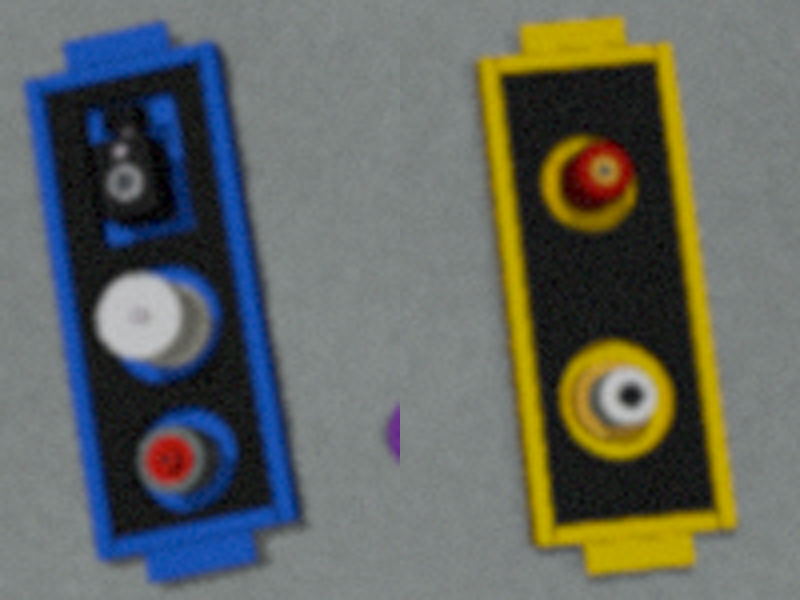

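View pics/sideF.png

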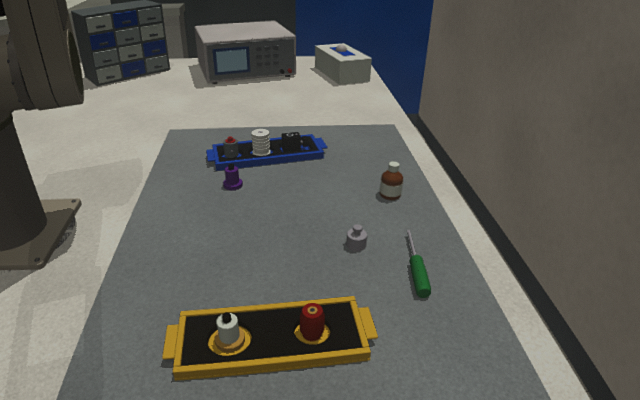

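All five parts stand in their cut-outs, and the steel weight, bottle, screwdriver and purple part are where they were. As a last numeric check I'll compare tray-frame offsets from the part tops and hole centres, both seen by the same camera.

```bash

python3 - <<'E'
from r import *
m=env.camera_model('top')
H={'pin':(.4235,.2854),'rib':(.4968,.2986),'clampbore':(.5822,.3143),'disc':(.4582,-.2843),'stand':(.5772,-.2782)}
for n,x,y,z,u0,v0,t in (('pin',170,460,.058,140,180,'blue'),('rib',139,315,.066,140,180,'blue'),('clampbore',126,182,.05,140,180,'blue'),('disc',630,396,.058,295,170,'yellow'),('stand',604,171,.054,295,170,'yellow')):
    P=at(m,u0+x/4-.4,v0+y/4-.4,z)[:2]; a=TR[t][1];r=np.array([[np.cos(a),np.sin(a)],[-np.sin(a),np.cos(a)]])
    print(n,P.round(4),'offset mm',(r@(P-H[n])*1e3).round(1))
A,B=cv2.imread('pics/side0.png'),cv2.imread('pics/sideF.png')
for n,(x0,y0,x1,y1) in {'steel':(340,220,375,255),'bottle':(375,155,410,205),'driver':(400,225,440,305)}.items(): print(n,'mean diff',cv2.absdiff(A,B)[y0:y1,x0:x1].mean().round(2))
E
```

```text
pin [0.4229 0.2839] offset mm [-0.9 -1.3]
rib [0.4982 0.2993] offset mm [1.5 0.5]
clampbore [0.5711 0.3125] offset mm [-11.2   0.2]
disc [ 0.4582 -0.2817] offset mm [0.1 2.6]
stand [ 0.5784 -0.2783] offset mm [ 1.2 -0.1]
steel mean diff 2.08
bottle mean diff 2.11
driver mean diff 2.19
```

```bash
python3 -c "
from cell import env
env.job_done(); print(env.current_clock())"
```

```text
the job is handed in; nothing more can be done
the job is handed in; nothing more can be done
```

Both kits are made up and the job is handed in. The clock read about 46 s of the 122 s allowed at my last reading, just before handing in.

- **Placing:** All five parts touched their cut-out floors at the expected height, with 3–4 N of contact, before I released them.
- **Final position check:** In the top camera each part is within about 3 mm of its cut-out centre. The clamp's figure (about +2 mm) is inferred from its bore, because its middle has no visible mark.
- **Upright and untouched:** In the final pictures all five parts look upright. The steel weight, bottle and screwdriver show only image noise between the first and last side views, and the purple look-alike was not touched.
- **Disagreements:** The cameras differed by 2–5 mm on part and tray positions, which is within the clearances. No check failed.

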